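Crank the specimen clamp's cam into its dwell

ROBOT

A 6-joint arm with a two-finger parallel gripper is mounted at the origin on the work surface. World frame = base frame: x ahead of the robot, y to its left, z up, the work surface at z = 0. Lengths are in m, angles in rad, forces in N, time in s.
With the tool pointing down it reaches from about 0.375 to 0.975 m from the base axis. Payload 3.8 kg.
Tool frame: the origin (TCP) lies midway between the tips of the shut fingers; the grasp point (between the pads) lies 19 mm behind it; x points along the fingers, y is the direction in which the jaws open and shut, and the axes are right-handed (so a half turn about x gives the same grasp; the last joint's range is limited). The gripper opens to 85 mm and grips with 20 to 120 N. Pads are 22 mm wide; open, the fingers measure 114 mm over their backs; the gripper's body (76 mm by 85 mm) begins 54 mm behind the grasp point. The pads swing forward as they close: fully open they stand 13 mm farther back than shut.
Start: joints at [1.16, 0.264, 1.604, -0, 1.274, -0.037], TCP at [0.246, 0.628, 0.231] pointing down, gripper open.
Joint ranges: [-2.63, 2.63], [-0.94, 2.18], [0.31, 2.57], [-1.31, 4.45], [0, 2.66], [-2.55, 2.55]. Speed limits (rad/s): [2.57, 2.57, 3.14, 3.14, 3.14, 3.14].

INTERFACE

Orientations are given as a rotation vector (axis times angle).
In Python, from workcell import read_state, read_camera, get_calibration, finish_job gives the robot as it stands. The module is installed in compiled form; this text tells all that it offers.
- The arm moves only by the shell command python3 -m creep 'ROWS' [FORCE]. ROWS is JSON, a list of rows, each a list of 3 entries, a list of its own where there are three numbers: the closure in counts, from 0 (fully open) to 255 (shut), then the shift along the world's x, y, z in mm, then the turn about the world's z in rad. In form: [[hand, [tx, ty, tz], spin], ...]. A call has exactly 8 rows; each row shifts and turns the commanded pose from where the row before left it; what a row does not reach is not made up. A row lasts 1/12 s, in which the tool goes at most 41.7 mm and 7.16 degrees, less where a joint would pass 70% of its speed; a pose out of reach is approached as far as the arm can. A call is refused whole if a number of a shift passes 41.7 or a number of a turn 0.125, either way. A call with a gripper value outside its range is refused whole. The fingers move at their own pace and stop on an object; FORCE is the grip in N (left out, the last holds). Time passes only in rows, so rows that do not move let the fingers close, or fill a call up. It gives the time, the measured TCP pose, the force and the opening at its end, in the units of the state.
- read_state(): the state, without advancing time (a new reading comes with each control period).
- read_camera(name): name is "scene" or "top"; returns (picture, depth): 400x640x3 uint8, blue, green, red; 400x640 float32, m along the optical axis (not along the pixel's ray), 0 where there is no reading.
- get_calibration(name): a dict with "K" (3x3 intrinsics, pixels), "k1" (the pictures are not rectified: a ray, as slopes to the right and down, at radius r is drawn at 1 + k1 r^2 times it, then the intrinsics apply), "eye" and "orientation" of the camera in the world. Camera axes: x right, y down, z forward; pixel columns grow to the right and rows downward; lengths in m; the calibration is good to about 2 mm. A picture is of the moment at which its call begins. get_calibration takes no time and is no camera call.
- finish_job(): hands the job in, once; it reports no verdict.
The state is a dict: "time": time; "q": joint angles; "joint_vel": joint speeds; "joint_torque": joint torques, N m; "tool_pos": TCP position; "tcp_rot": TCP orientation; "wrist_force": force on the tool from outside, world axes, zero at the start; "torque": the same for the moment, N m; "width": opening from 0.0 (shut) to 1.0 (fully open).
Only numpy, scipy, OpenCV 4.12 (cv2) and the standard library are available. Lean on these libraries where they do the work, as an engineer would, in place of code of your own. Each camera call takes 0.05 s, during which the arm holds its last target.

TASK

On the bench stand two identical hand-cranked cam fixtures; only one holds a specimen carrier (aluminium block with a glass slide). Turn the crank of that one counter-clockwise, seen from above, until the follower's roller rests on the cam's yellow high dwell, so that the carrier is pushed up to the end stop, then let go of the crank. Do not turn the empty fixture's crank.

Things in the scene. Friction and masses are not known exactly. Their poses are not given: they have to be found in the camera images.
- fixture: Cam fixture with the carrier: fixed grey-blue base plate 180 x 110 x 12 mm with steel cam, black roller follower with red jaw, rails and aluminium end stop. Left or right on the bench, yawed up to 20 degrees; its empty twin stands on the other side. Origin: bench level under the cam's axis; z up, x from the cam to the roller, carrier and stop. Nothing but the handle is over 48 mm above the bench.
- crank (a joint): Crank and cam angle, rad, growing counter-clockwise seen from above; stops at 0 and 3.5. Starts at 0.05 to 0.75, roller on the 26 mm radius base circle. The yellow high dwell (36 mm radius) is under the roller from 1.65 to 2.75, squarely at 2.20; rise from 0.89 to 1.65, fall past 2.75. Friction (0.2 N m) holds it where it is left; the handle needs up to 8 N.
- knob (a point): Handle of that crank: upright blue sleeve, 16 mm across (ends 18 mm), free to spin on its pin, 60 mm from the cam's axis, on an aluminium arm 18 mm wide. The point is on the sleeve's axis, 74 mm above the bench; sleeve from 47 to 97 mm, arm top at 46 mm. It lies opposite the yellow dwell; its bearing from the fixture's x is crank + 0.94 rad; at mid-dwell it points away from the roller.
- follower (a joint): Travel of the spring-loaded follower (black roller, red jaw) towards the end stop, m: 0 on the cam's base circle, 0.010 on the high dwell.
- carrier: Specimen carrier, loose between two 10 mm tall rails of its fixture, before the red jaw: aluminium block 36 (x) x 52 (y) x 16 mm with a glass slide and a red spot on top, 85 g. Origin: centre of its underside, 12 mm above the bench. The jaw pushes it along the fixture's x; at full travel its origin is at x = 88 mm there, 1 mm short of the end stop.
- spare_knob (a point): The same point on the blue handle of the empty twin fixture (no carrier on it): not to be turned.

How it is judged:
By the outcome, as a careful person would: the job done as asked, in the order asked, and still so for the second after the job is handed in, with the robot touching nothing.
It also fails if it takes over 35 s, if anything falls off the work surface, if the arm or the gripper's body presses on something with over 40 N, if the wrist force passes 120 N, or if a joint passes its speed limit or range.

## Working session

There is one attempt and no reset: what is moved stays moved. The work goes in short steps, Python scripts to look and compute and a shell command to move; the robot and the scene stay as the last step left them, time stands still between calls to the robot, and variables do not carry over. Pictures are saved under pics/ and viewed, and the job is handed in when it is done.

```bash
mkdir -p pics; cat > h.py <<'E'
import numpy as np, cv2
from workcell import *
from scipy.spatial.transform import Rotation as R
def pose(c):
    o=np.array(c["orientation"],float)
    return (o if o.shape==(3,3) else R.from_rotvec(o).as_matrix()), np.array(c["eye"])
def ray(c,u,v):
    K=np.array(c["K"]); d=np.array([[[u,v]]],float)
    p=cv2.undistortPoints(d,K,np.array([c["k1"],0,0,0.]))[0,0]
    M,e=pose(c); return e, M@np.array([p[0],p[1],1])
def atz(c,u,v,z):
    e,d=ray(c,u,v); return e+d*(z-e[2])/d[2]
E
python3 - <<'E'
from h import *
print(read_state())
for n in("scene","top"):
    p,d=read_camera(n); c=get_calibration(n); print(c)
    cv2.imwrite(f"pics/{n}0.png",p); np.savez(f"{n}0.npz",p=p,d=d)
E
```

```text
{'time': 0.0, 'q': array([ 1.16012917e+00,  2.64786911e-01,  1.60539020e+00,  1.06618415e-05,
        1.27368896e+00, -3.69258373e-02]), 'joint_vel': array([-0.00060027,  0.00031119, -0.00026161,  0.00185382, -0.00040123,
        0.00177815]), 'joint_torque': array([ 1.03500341e-03, -5.15120173e+01, -3.67320156e+01,  5.14768669e-05,
        1.27659319e-02, -1.07887493e-05]), 'tool_pos': array([0.24616381, 0.62772229, 0.22993053]), 'tcp_rot': array([ 0.29150196,  1.55134876, -0.29499732]), 'wrist_force': array([-0.77840006, -0.1667334 , -0.15466347]), 'torque': array([ 0.00114092,  0.0365471 , -0.00995671]), 'width': 1.0012827046033967}
{'K': array([[378.80646819,   0.        , 320.46477647],
       [  0.        , 378.80646819, 198.22265101],
       [  0.        ,   0.        ,   1.        ]]), 'k1': -0.08941552861358404, 'eye': array([0.82647954, 0.33371532, 0.67169757]), 'orientation': array([-0.93561813, -2.65890276,  0.83697194])}
{'K': array([[446.44420147,   0.        , 315.77036455],
       [  0.        , 446.44420147, 200.91408198],
       [  0.        ,   0.        ,   1.        ]]), 'k1': -0.12502651840615212, 'eye': array([0.43621352, 0.01429127, 1.06134515]), 'orientation': array([-2.17041677,  2.11488516, -0.16716407])}
```

View pics/top0.png

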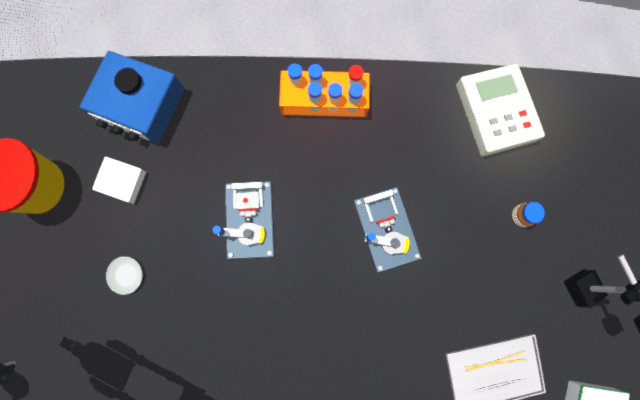

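View pics/scene0.png

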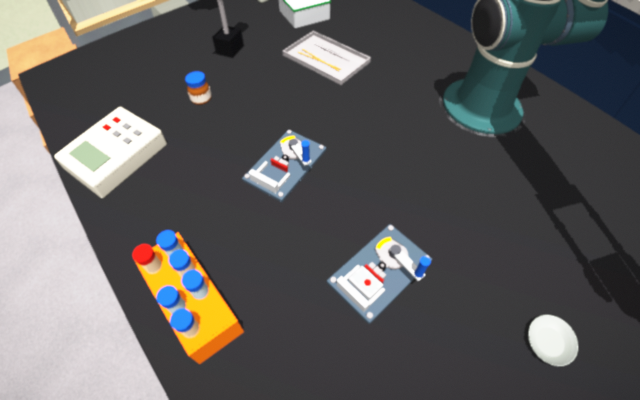

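The loaded fixture is the left one in the top view (red spot near 245,200; knob at 218,231). The twin near (388,230) is empty. I'll enlarge the view for measuring.

```bash
python3 - <<'E'
from h import *
p=np.load("top0.npz")["p"]; cv2.imwrite("pics/topc.png",cv2.resize(p[170:270,200:300],None,fx=6,fy=6,interpolation=cv2.INTER_CUBIC))
p=np.load("scene0.npz")["p"]; cv2.imwrite("pics/scenec.png",cv2.resize(p[220:325,320:440],None,fx=5,fy=5,interpolation=cv2.INTER_CUBIC))
E
```

```text
(no output)
```

View pics/topc.png

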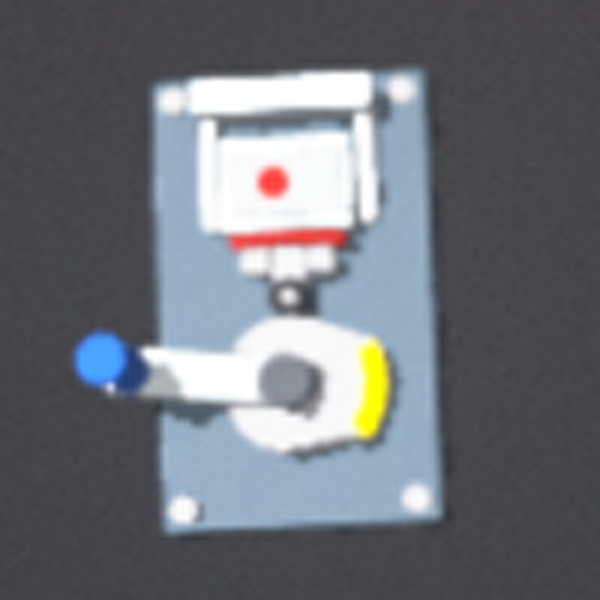

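View pics/scenec.png

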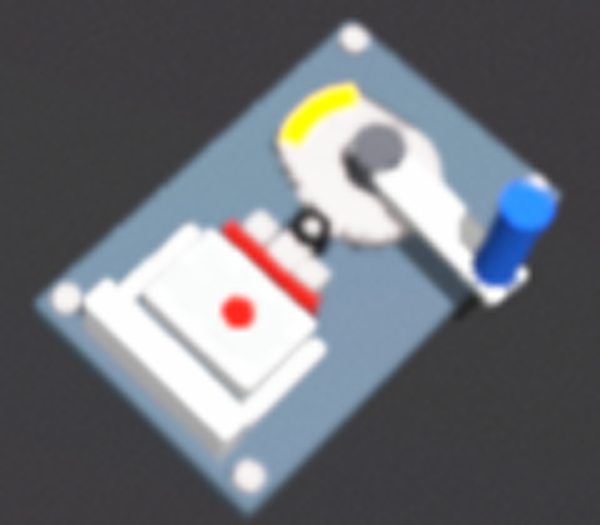

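```bash
python3 - <<'E'
from h import *
ct,cs=get_calibration("top"),get_calibration("scene")
T=lambda u,v,z:atz(ct,200+(u+.5)/6-.5,170+(v+.5)/6-.5,z)
S=lambda u,v,z:atz(cs,320+(u+.5)/5-.5,220+(v+.5)/5-.5,z)
np.set_printoptions(precision=4,suppress=True)
for nm,F,cor,hub,knob in(("top",T,[(155,85),(425,70),(440,520),(165,532)],(288,380),(102,358)),
   ("scene",S,[(37,303),(250,515),(560,192),(350,20)],(380,145),(527,203))):
    c=np.array([F(*x,.012) for x in cor])[:,:2]; print(nm,c.tolist())
    if nm=="top": f0,f1=(c[0]+c[1])/2,(c[2]+c[3])/2
    else:
        f0,f1=(c[0]+c[1])/2,(c[2]+c[3])/2
    x=f0-f1; print("len",np.linalg.norm(x),"yaw",np.arctan2(x[1],x[0]),"centre",c.mean(0))
    yaw=np.arctan2(x[1],x[0])
    h=F(*hub,.047)[:2];k=F(*knob,.097)[:2]; r=k-h
    print("hub",h,"knob",k,"r",np.linalg.norm(r),"bearing",np.arctan2(r[1],r[0])-yaw,"crank",np.arctan2(r[1],r[0])-yaw-.94)
t0=T(102,358,.097)
# triangulate knob top
e1,d1=ray(ct,200+102.5/6-.5,170+358.5/6-.5);e2,d2=ray(cs,320+527.5/5-.5,220+203.5/5-.5)
A=np.c_[d1,-d2];s=np.linalg.lstsq(A,e2-e1,rcond=None)[0];print("tri",e1+d1*s[0],e2+d2*s[1])
st=read_state();print(R.from_rotvec(st["tcp_rot"]).as_matrix())
E
```

```text
top [[0.6343401663788351, 0.23192471712125906], [0.6431437297649292, 0.12368902082877747], [0.46471806405512656, 0.1106667152164149], [0.45677160933290784, 0.21832335049512464]]
len 0.17849419217366644 yaw 0.07464784666204516 centre [0.5497 0.1712]
hub [0.515  0.1674] knob [0.5171 0.2281] r 0.06076161381721755 bearing 1.4613706893997218 crank 0.5213706893997219
scene [[0.643282849287359, 0.12667664328806738], [0.635662144718538, 0.2347028865821717], [0.45739863358375554, 0.21891958931125532], [0.4662527487107222, 0.11196246907744506]]
len 0.17830006049474018 yaw 0.08562748534099034 centre [0.5506 0.1731]
hub [0.5148 0.1694] knob [0.5167 0.2294] r 0.06002030256684953 bearing 1.4534254175722536 crank 0.5134254175722537
tri [0.5172 0.2282 0.0964] [0.5165 0.2293 0.0966]
[[-0.0009  0.3652  0.9309]
 [-0.0019  0.9309 -0.3652]
 [-1.     -0.0021 -0.0001]]
```

```bash
python3 -m creep '[[0,[17,-25,-3],-0.077],[0,[17,-25,-3],-0.077],[0,[17,-25,-3],-0.077],[0,[17,-25,-3],-0.077],[0,[17,-25,-3],-0.077],[0,[17,-25,-3],-0.077],[0,[17,-25,-3],-0.077],[0,[17,-25,-3],-0.077]]' 30
```

```text
time: 0.77
tool_pos: [0.3828, 0.4268, 0.2066]
tcp_rot: [0.774, 1.429, -0.775]
wrist_force: [-0.0, 0.2, -0.8]
width: 1.001
```

```bash
python3 -m creep '[[0,[17,-25,-3],-0.077],[0,[17,-25,-3],-0.077],[0,[17,-25,-3],-0.077],[0,[17,-25,-3],-0.077],[0,[17,-25,-3],-0.077],[0,[17,-25,-3],-0.077],[0,[16,-24,-3],-0.077],[0,[15,-24,-3],-0.077]]' 30
python3 - <<'E'
from h import *
for n in("scene","top"):
    p,d=read_camera(n); 
    cv2.imwrite(f"pics/{n}1.png",p)
s=read_state();print(s["time"],s["tool_pos"],R.from_rotvec(s["tcp_rot"]).as_matrix().round(3))
E
```

```text
time: 1.43
tool_pos: [0.5159, 0.2289, 0.1827]
tcp_rot: [1.237, 1.191, -1.238]
wrist_force: [-0.2, -0.3, 0.6]
width: 1.005
1.5333 [0.51666294 0.22695151 0.18219978] [[-0.001  0.999 -0.04 ]
 [-0.002 -0.04  -0.999]
 [-1.    -0.001  0.002]]
```

View pics/scene1.png

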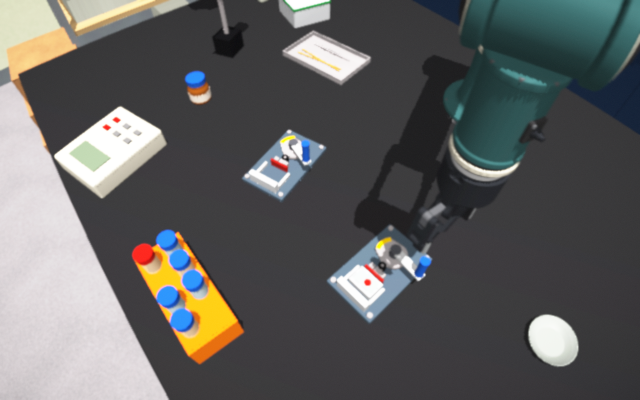

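The gripper (scene, tips near 430,215) sits behind the knob (423,266), as expected for a tool still 85 mm above it. Next I lower it over the knob.

```bash
python3 -m creep '[[0,[0,2,-15],0],[0,[0,0,-17],0],[0,[0,0,-17],0],[0,[0,0,-17],0],[0,[0,0,-17],0],[0,[0,0,-17],0],[0,[0,0,-14],0],[0,[0,0,-8],0]]' 30
python3 - <<'E'
from h import *
for n in("scene","top"):
    p,d=read_camera(n); 
    q=p[150:350,300:500] if n=="scene" else p[150:300,170:320]
    cv2.imwrite(f"pics/{n}2.png",cv2.resize(q,(600,600),interpolation=cv2.INTER_CUBIC))
s=read_state();print(s["time"],s["tool_pos"],s["wrist_force"])
E
```

```text
time: 2.2
tool_pos: [0.5135, 0.2324, 0.059]
tcp_rot: [1.232, 1.195, -1.237]
wrist_force: [-0.0, -0.3, -0.0]
width: 1.003
2.3 [0.51353201 0.23217316 0.05929426] [ 0.12028915 -0.32623434  0.20984217]
```

View pics/scene2.png

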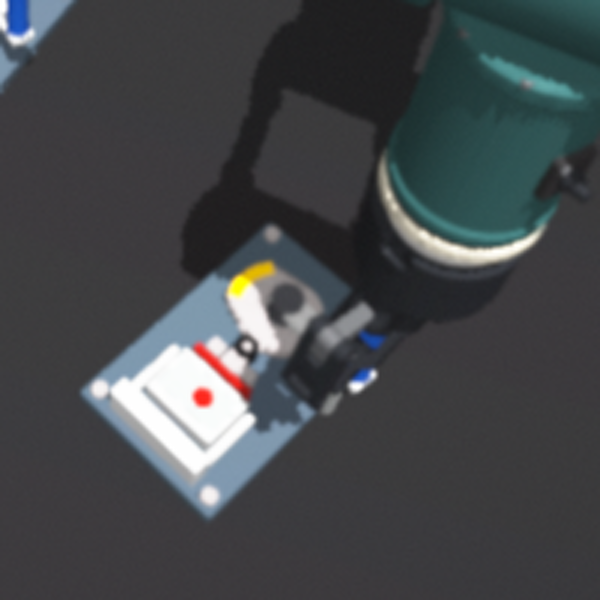

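View pics/top2.png

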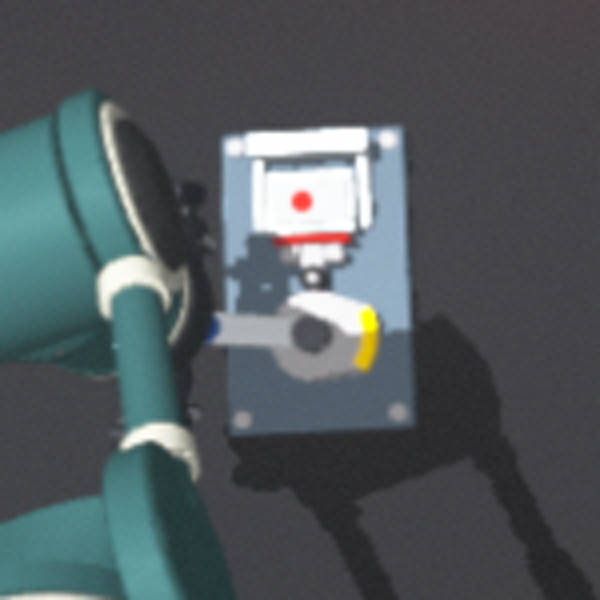

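The blue knob (crop 370,340 scene) is between the open jaws. The measured pose is off by about 3 mm, so I correct it and close the gripper.

```bash
python3 -m creep '[[0,[3,-3,0],0],[100,[0,0,0],0],[180,[0,0,0],0],[255,[0,0,0],0],[255,[0,0,0],0],[255,[0,0,0],0],[255,[0,0,0],0],[255,[0,0,0],0]]' 30
python3 - <<'E'
from h import *
s=read_state();print(s["time"],s["tool_pos"],s["wrist_force"],s["width"])
E
```

```text
time: 2.97
tool_pos: [0.5183, 0.2294, 0.0617]
tcp_rot: [1.235, 1.193, -1.235]
wrist_force: [-2.5, -0.4, 3.6]
width: 0.182
2.9667 [0.51827291 0.22944855 0.06168473] [-2.51842746 -0.35217826  3.56297892] 0.18241508068339793
```

```bash
python3 - <<'E'
import numpy as np
b=1.53+0.07*np.arange(25); p=60*np.c_[np.cos(b),np.sin(b)]
r=np.round(p*2)/2
for i,d in enumerate(np.diff(r,axis=0)): print(i,d)
E
```

```text
0 [-4.5  0. ]
1 [-4.  -0.5]
2 [-4.  -0.5]
3 [-4.  -0.5]
4 [-4.5 -1.5]
5 [-3.5 -1.5]
6 [-4.  -1.5]
7 [-4. -2.]
8 [-3.5 -2. ]
9 [-3.  -2.5]
10 [-3.5 -3. ]
11 [-3.  -2.5]
12 [-3.  -3.5]
13 [-2.5 -3. ]
14 [-2.5 -3.5]
15 [-2.  -3.5]
16 [-1.5 -4. ]
17 [-2. -4.]
18 [-1. -4.]
19 [-1. -4.]
20 [-1. -4.]
21 [-0.5 -4. ]
22 [ 0.  -4.5]
23 [ 0. -4.]
```

```bash
python3 -m creep '[[255,[-4.5,0,0],0.07],[255,[-4,-0.5,0],0.07],[255,[-4,-0.5,0],0.07],[255,[-4,-0.5,0],0.07],[255,[-4.5,-1.5,0],0.07],[255,[-3.5,-1.5,0],0.07],[255,[-4,-1.5,0],0.07],[255,[-4,-2,0],0.07]]' 30
python3 - <<'E'
from h import *
s=read_state();print(s["time"],s["tool_pos"],s["wrist_force"],s["width"])
d=s["tool_pos"][:2]-[.515,.1688];print(np.hypot(*d),np.arctan2(d[1],d[0]))
E
```

```text
time: 3.63
tool_pos: [0.4873, 0.2229, 0.0618]
tcp_rot: [0.815, 1.412, -0.809]
wrist_force: [2.4, 5.2, -2.3]
width: 0.176
3.6333 [0.48729574 0.22285514 0.06182541] [ 2.35191055  5.24362422 -2.33245339] 0.17579336336766324
0.060741127187673244 2.044408570738624
```

```bash
python3 -m creep '[[255,[-3.5,-2,0],0.07],[255,[-3,-2.5,0],0.07],[255,[-3.5,-3,0],0.07],[255,[-3,-2.5,0],0.07],[255,[-3,-3.5,0],0.07],[255,[-2.5,-3,0],0.07],[255,[-2.5,-3.5,0],0.07],[255,[-2,-3.5,0],0.07]]' 30
python3 - <<'E'
from h import *
s=read_state();print(s["time"],s["tool_pos"],s["wrist_force"],s["width"])
d=s["tool_pos"][:2]-[.515,.1688];print(np.hypot(*d),np.arctan2(d[1],d[0]))
E
```

```text
time: 4.3
tool_pos: [0.4633, 0.2007, 0.0618]
tcp_rot: [0.384, 1.537, -0.375]
wrist_force: [-1.9, 11.7, 1.3]
width: 0.178
4.3 [0.46327493 0.20069216 0.06181916] [-1.92114617 11.69782186  1.31760774] 0.17830751061134306
0.06076670616934706 2.5890779158036668
```

```bash
python3 -m creep '[[255,[-1.5,-4,0],0.07],[255,[-2,-4,0],0.07],[255,[-1,-4,0],0.07],[255,[-1,-4,0],0.07],[255,[-1,-4,0],0.07],[255,[-0.5,-4,0],0.07],[255,[0,-4.5,0],0.07],[255,[0,-4,0],0.07]]' 30
python3 - <<'E'
from h import *
for n in("scene","top"):
    p,d=read_camera(n); 
    q=p[150:350,300:500] if n=="scene" else p[150:300,170:320]
    cv2.imwrite(f"pics/{n}3.png",cv2.resize(q,(600,600),interpolation=cv2.INTER_CUBIC))
s=read_state();print(s["time"],s["tool_pos"],s["wrist_force"],s["width"])
d=s["tool_pos"][:2]-[.515,.1688];print(np.hypot(*d),np.arctan2(d[1],d[0])%6.283-.08-.94)
E
```

```text
time: 4.97
tool_pos: [0.454, 0.1662, 0.0616]
tcp_rot: [-0.059, 1.574, 0.062]
wrist_force: [-7.0, 4.3, 8.6]
width: 0.177
5.0667 [0.45407412 0.16559766 0.06163216] [-7.57173585  1.13673693  9.3129517 ] 0.17713052025132894
0.061009977254836686 2.173920300904199
```

View pics/scene3.png

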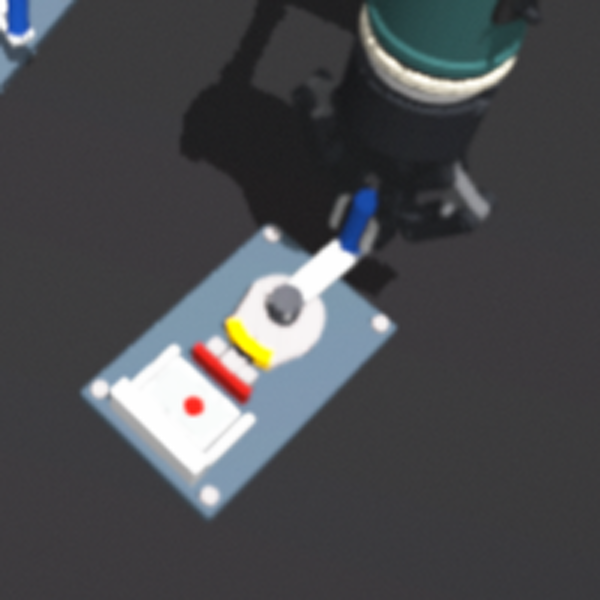

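View pics/top3.png

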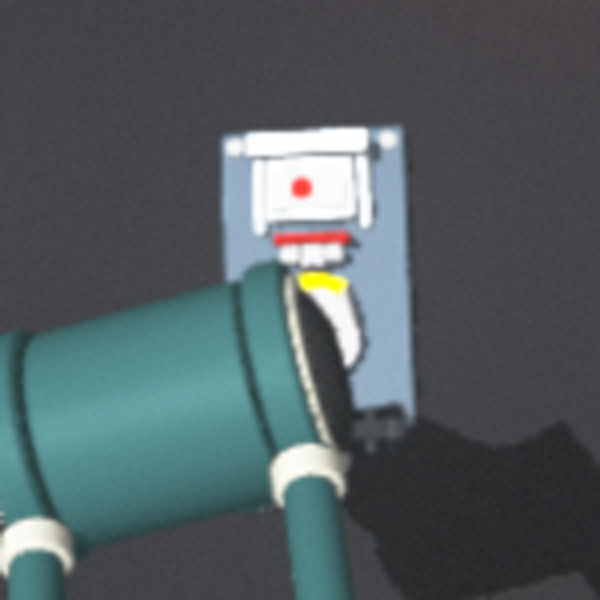

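The carrier has moved to the stop (its spot went from (302,201) to (302,187)) and the yellow dwell faces the roller. The red jaw looks nearly where it was, with a gap to the carrier, so I'll look closer and measure before letting go.

```bash
python3 - <<'E'
from h import *
out=[]
p=np.load("scene0.npz")["p"]; q,d=read_camera("scene")
f=lambda a:cv2.resize(a[225:315,325:415],(400,400),interpolation=cv2.INTER_CUBIC)
cv2.imwrite("pics/sc4.png",np.hstack([f(p),f(q)]))
p=np.load("top0.npz")["p"]; q,d=read_camera("top")
f=lambda a:cv2.resize(a[178:248,215:285],(400,400),interpolation=cv2.INTER_CUBIC)
cv2.imwrite("pics/tp4.png",np.hstack([f(p),f(q)]))
E
```

```text
(no output)
```

View pics/sc4.png

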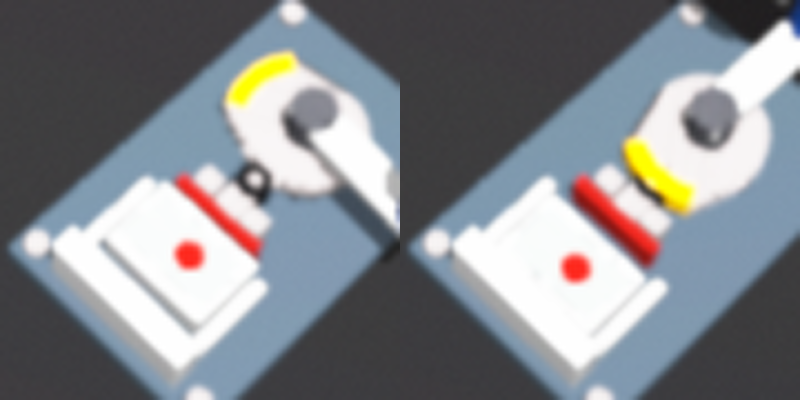

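View pics/tp4.png

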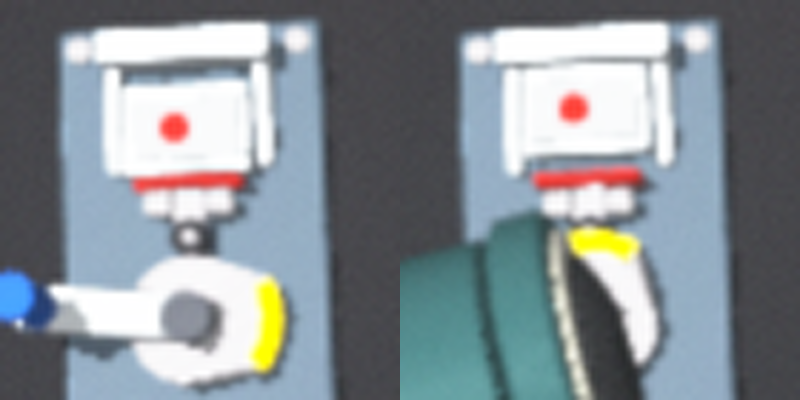

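```bash
python3 - <<'E'
from h import *
np.set_printoptions(precision=1,suppress=True)
c=get_calibration("top"); M,e=pose(c)
org=np.array([.515,.1684]);yaw=.08
Rz=np.array([[np.cos(yaw),np.sin(yaw)],[-np.sin(yaw),np.cos(yaw)]])
def fx(p): return np.r_[Rz@(p[:2]-org),p[2]]*1000
a=np.load("top0.npz"); q,dq=read_camera("top")
for nm,p,d in(("t0",a["p"],a["d"]),("now",q,dq)):
    hsv=cv2.cvtColor(p,cv2.COLOR_BGR2HSV).astype(int)
    red=((hsv[...,0]<10)|(hsv[...,0]>170))&(hsv[...,1]>120)&(hsv[...,2]>80)
    yel=(abs(hsv[...,0]-30)<6)&(hsv[...,1]>120)&(hsv[...,2]>80)
    for m,nn in((red,"red"),(yel,"yel")):
        m=m.copy(); w=np.zeros_like(m); w[175:260,215:280]=1; m&=w
        n,l,s,ce=cv2.connectedComponentsWithStats(m.astype(np.uint8))
        for i in range(1,n):
            if s[i,4]<4: continue
            v,u=np.where(l==i); P=[]
            for uu,vv in zip(u,v):
                ee,r=ray(c,uu,vv); P.append(fx(ee+r*d[vv,uu]))
            P=np.array(P); print(nm,nn,"px",ce[i],s[i,4],"med",np.median(P,0),"xrange",P[:,0].min(),P[:,0].max(),"y",P[:,1].min(),P[:,1].max())
E
```

```text
t0 red px [245.1 199.7] 16 med [78.9  4.8 30.1] xrange 73.89294087666352 84.29598984253715 y 0.3938437870848887 9.426455484685018
t0 red px [248.2 209.2] 41 med [56.4 -3.5 30.1] xrange 54.558944097699246 59.480182751425126 y -20.8676221714657 19.482629059648115
t0 yel px [261.7 234.6] 59 med [ -3.9 -31.3  27.1] xrange -20.82302986743614 13.76307033579583 y -35.238687102069704 -24.351053175112423
now red px [245.  196.5] 16 med [87.4  4.7 30.4] xrange 83.43240022480857 90.96440226442253 y -0.07642615340515807 9.512935285151064
now red px [247.1 208.6] 45 med [58.4  0.7 30.4] xrange 56.30514271540157 61.54774600475174 y -20.457658913468457 20.56762721373218
now yel px [249.9 219.9] 42 med [31.1 -7.3 29.3] xrange -90.85004467552535 37.761649797523866 y -147.31964341450853 6.365716911578258
```

The carrier reached about full travel (the spot moved 8.5 mm to x = 87.4). The jaw is back within about 2 mm of its start, although the yellow dwell faces it at roughly 2.17 rad, so the roller looks slipped under the cam edge. I'll turn back in steps while watching the follower.

```bash
cat >> h.py <<'E'
def look(tag):
    org=np.array([.515,.1684]);yaw=.08
    Rz=np.array([[np.cos(yaw),np.sin(yaw)],[-np.sin(yaw),np.cos(yaw)]])
    p,dp=read_camera("top"); q,dq=read_camera("scene"); s=read_state()
    for n,im,d,(x0,x1,y0,y1) in(("top",p,dp,(215,280,175,260)),("scene",q,dq,(325,415,225,315))):
        c=get_calibration(n); hsv=cv2.cvtColor(im,cv2.COLOR_BGR2HSV).astype(int)
        m=((hsv[...,0]<10)|(hsv[...,0]>170))&(hsv[...,1]>120)&(hsv[...,2]>80)
        w=np.zeros_like(m); w[y0:y1,x0:x1]=1; m&=w
        k,l,st,ce=cv2.connectedComponentsWithStats(m.astype(np.uint8))
        for i in range(1,k):
            if st[i,4]<8: continue
            P=atz(c,*ce[i],.030); f=Rz@(P[:2]-org)*1000
            print(n,"red",ce[i].round(1),st[i,4],"fix xy mm",f.round(1))
    f=lambda a,x0,y0,w:cv2.resize(a[y0:y0+w,x0:x0+w],(400,400),interpolation=cv2.INTER_CUBIC)
    cv2.imwrite(f"pics/{tag}.png",np.hstack([f(p,205,178,80),f(q,325,215,100)]))
    d=s["tool_pos"][:2]-[.5145,.1688]
    print("t",s["time"],s["tool_pos"].round(4),"F",s["wrist_force"].round(1),"w",round(s["width"],3),"r",np.hypot(*d).round(4),"crank",(np.arctan2(d[1],d[0])%6.2832-1.02).round(3))
E
python3 -m creep '[[255,[0,4,0],-0.07],[255,[0,4.5,0],-0.07],[255,[0.5,4,0],-0.07],[255,[1,4,0],-0.07],[255,[0,0,0],0],[255,[0,0,0],0],[255,[0,0,0],0],[255,[0,0,0],0]]' 30
python3 -c "
from h import *
look('b1')"
```

```text
time: 5.88
tool_pos: [0.4554, 0.1819, 0.0616]
tcp_rot: [0.161, 1.569, -0.162]
wrist_force: [-8.3, 0.9, 9.3]
width: 0.176
top red [245.  196.5] 16 fix xy mm [87.3  4.7]
top red [247.8 207.9] 52 fix xy mm [60. -1.]
scene red [372.1 275. ] 126 fix xy mm [63.5  2.7]
scene red [364.2 284.9] 28 fix xy mm [87.9  5.8]
t 5.9833 [0.4554 0.1819 0.0616] F [-9.1 -0.3  8.8] w 0.174 r 0.0605 crank 1.904
```

View pics/b1.png

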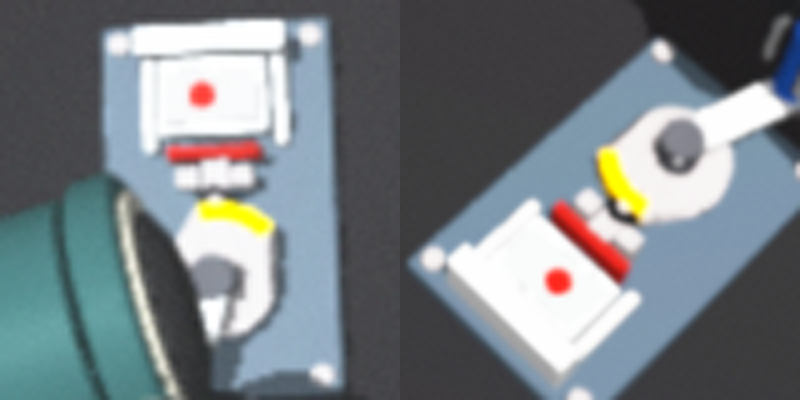

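```bash

python3 -m creep '[[255,[1,4,0],-0.07],[255,[1,4,0],-0.07],[255,[1,4,0],-0.07],[255,[2,4,0],-0.07],[255,[0,0,0],0],[255,[0,0,0],0],[255,[0,0,0],0],[255,[0,0,0],0]]' 30
python3 -c "
from h import *
look('b2')"
```

```text
time: 6.65
tool_pos: [0.4619, 0.1987, 0.0617]
tcp_rot: [0.382, 1.538, -0.38]
wrist_force: [-4.4, 3.3, 5.3]
width: 0.176
top red [245.  196.5] 16 fix xy mm [87.3  4.7]
top red [247.  208.6] 44 fix xy mm [58.3  0.9]
scene red [372.6 274.6] 130 fix xy mm [62.1  2.8]
scene red [364.2 284.9] 28 fix xy mm [87.9  5.8]
t 6.75 [0.462  0.1988 0.0617] F [-4.2  3.6  5.5] w 0.179 r 0.0605 crank 1.603
```

View pics/b2.png

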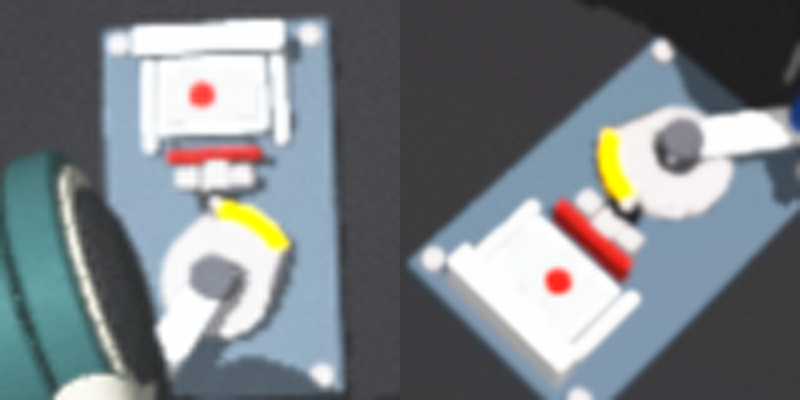

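```bash

python3 -m creep '[[255,[2,3.5,0],-0.07],[255,[2.5,3.5,0],-0.07],[255,[2.5,3,0],-0.07],[255,[3,3.5,0],-0.07],[255,[3,2.5,0],-0.07],[255,[3.5,3,0],-0.07],[255,[0,0,0],0],[255,[0,0,0],0]]' 30
python3 -c "
from h import *
look('b3')"
```

```text
time: 7.42
tool_pos: [0.4788, 0.2177, 0.0617]
tcp_rot: [0.707, 1.454, -0.706]
wrist_force: [-3.5, 3.2, 5.4]
width: 0.18
top red [245.  196.5] 16 fix xy mm [87.3  4.7]
top red [246.8 208.8] 42 fix xy mm [58.1  1.4]
scene red [372.9 274.3] 131 fix xy mm [61.4  2.8]
scene red [364.2 284.9] 28 fix xy mm [87.9  5.8]
t 7.5167 [0.4788 0.2177 0.0617] F [-3.4  3.6  5.4] w 0.176 r 0.0605 crank 1.182
```

View pics/b3.png

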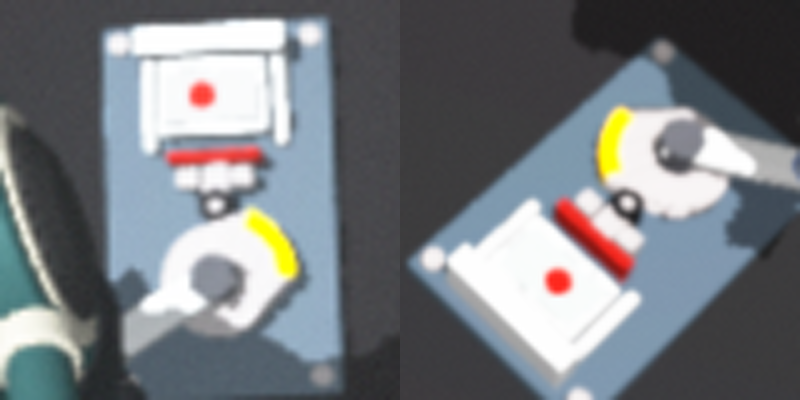

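```bash
python3 - <<'E'
from h import *
import h
h.read_camera=lambda n:(np.load(n+"0.npz")["p"],np.load(n+"0.npz")["d"])
look("t0")
E
```

```text
top red [245.1 199.7] 16 fix xy mm [79.7  4.7]
top red [248.2 209.2] 41 fix xy mm [56.7 -1.8]
scene red [373.8 273. ] 70 fix xy mm [58.2  2.2]
scene red [367.3 282. ] 26 fix xy mm [79.7  5.8]
t 7.5167 [0.4788 0.2177 0.0617] F [-3.4  3.6  5.4] w 0.176 r 0.0605 crank 1.182
```

```bash

python3 -m creep '[[255,[3,2.5,0],-0.07],[255,[3.5,2,0],-0.07],[255,[4,2,0],-0.07],[255,[4,1.5,0],-0.07],[255,[3.5,1.5,0],-0.07],[255,[4.5,1.5,0],-0.07],[255,[0,0,0],0],[255,[0,0,0],0]]' 30
python3 -c "
from h import *
look('b4')"
```

```text
time: 8.18
tool_pos: [0.502, 0.2282, 0.0617]
tcp_rot: [1.026, 1.315, -1.024]
wrist_force: [-1.9, 2.0, 3.8]
width: 0.172
top red [245.  196.5] 16 fix xy mm [87.3  4.7]
top red [248.4 209.2] 43 fix xy mm [56.9 -2.3]
scene red [373.3 274.1] 128 fix xy mm [60.5  3. ]
scene red [364.2 284.9] 28 fix xy mm [87.9  5.8]
t 8.2833 [0.502  0.2282 0.0617] F [-1.6  2.6  4.8] w 0.177 r 0.0607 crank 0.758
```

View pics/b4.png

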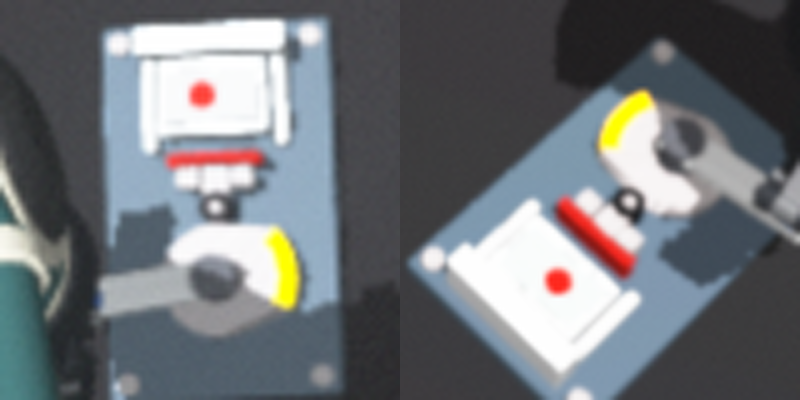

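Back on the base circle (0.76 rad), the jaw reads 56.9/60.5 mm, so the follower only showed 1–3 mm on the way back while the carrier stayed pushed up by 8 mm. I'll go forward again at half speed, watching the roller.

```bash
python3 - <<'E'
import numpy as np
b=1.81+0.035*np.arange(41); p=60*np.c_[np.cos(b),np.sin(b)]
r=np.round(p*5)/5
for i,d in enumerate(np.diff(r,axis=0)): print(i,d.round(1).tolist(),end=' ' if i%8<7 else '\n')
E
python3 -m creep '[[255,[-2,-0.5,0],0.035],[255,[-2,-0.6,0],0.035],[255,[-2,-0.6,0],0.035],[255,[-2,-0.7,0],0.035],[255,[-2,-0.8,0],0.035],[255,[-1.9,-0.9,0],0.035],[255,[-1.9,-0.9,0],0.035],[255,[-1.9,-1,0],0.035]]' 30
python3 -c "
from h import *
look('c1')"
```

```text
0 [-2.0, -0.4] 1 [-2.0, -0.6] 2 [-2.0, -0.8] 3 [-2.0, -0.6] 4 [-2.0, -0.8] 5 [-1.8, -1.0] 6 [-2.0, -0.8] 7 [-1.8, -1.2]
8 [-1.8, -1.0] 9 [-1.8, -1.2] 10 [-1.6, -1.2] 11 [-1.8, -1.2] 12 [-1.6, -1.2] 13 [-1.6, -1.4] 14 [-1.6, -1.4] 15 [-1.4, -1.6]
16 [-1.4, -1.4] 17 [-1.4, -1.6] 18 [-1.4, -1.8] 19 [-1.2, -1.6] 20 [-1.2, -1.6] 21 [-1.2, -1.8] 22 [-1.0, -1.8] 23 [-1.0, -1.8]
24 [-1.0, -2.0] 25 [-1.0, -1.8] 26 [-0.8, -2.0] 27 [-0.8, -2.0] 28 [-0.6, -2.0] 29 [-0.6, -2.0] 30 [-0.6, -2.0] 31 [-0.4, -2.0]
32 [-0.4, -2.0] 33 [-0.4, -2.2] 34 [-0.2, -2.0] 35 [-0.2, -2.2] 36 [-0.2, -2.0] 37 [0.0, -2.2] 38 [0.0, -2.0] 39 [0.2, -2.2]
time: 8.95
tool_pos: [0.4873, 0.2229, 0.0618]
tcp_rot: [0.815, 1.412, -0.809]
wrist_force: [2.1, 4.6, 1.1]
width: 0.179
top red [245.  196.5] 16 fix xy mm [87.3  4.7]
top red [248.2 209.2] 42 fix xy mm [56.9 -1.8]
scene red [373.3 274.1] 129 fix xy mm [60.6  2.9]
scene red [364.2 284.9] 28 fix xy mm [87.9  5.8]
t 9.05 [0.4868 0.2226 0.0617] F [1.7 5.  2.2] w 0.182 r 0.0605 crank 1.025
```

View pics/c1.png

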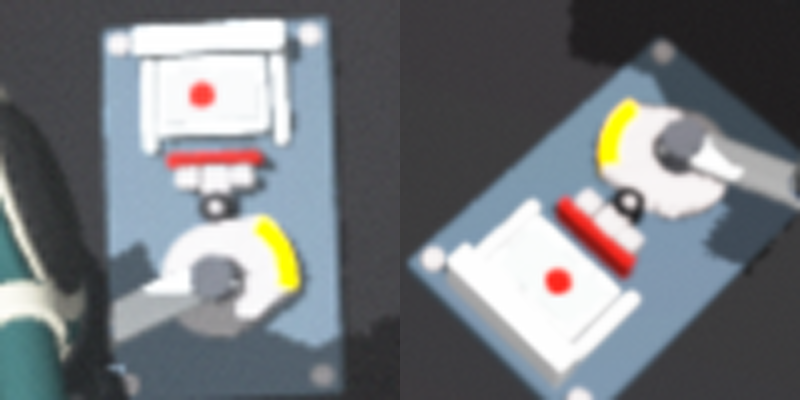

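At about 1.0 rad the roller (216,207 in the crop) sits just on the cam edge and the jaw is still at base. Continuing.

```bash

python3 -m creep '[[255,[-1.8,-1,0],0.035],[255,[-1.8,-1.2,0],0.035],[255,[-1.6,-1.2,0],0.035],[255,[-1.8,-1.2,0],0.035],[255,[-1.6,-1.2,0],0.035],[255,[-1.6,-1.4,0],0.035],[255,[-1.6,-1.4,0],0.035],[255,[-1.4,-1.6,0],0.035]]' 30
python3 -c "
from h import *
look('c2')"
```

```text
time: 9.72
tool_pos: [0.4736, 0.2133, 0.0618]
tcp_rot: [0.601, 1.485, -0.595]
wrist_force: [1.1, 8.4, 1.8]
width: 0.176
top red [245.  196.5] 16 fix xy mm [87.3  4.7]
top red [247.9 208.3] 48 fix xy mm [59.  -1.3]
scene red [372.4 274.8] 131 fix xy mm [62.8  2.7]
scene red [364.2 284.9] 28 fix xy mm [87.9  5.8]
t 9.8167 [0.4731 0.2129 0.0618] F [-0.7  6.4  3. ] w 0.176 r 0.0604 crank 1.305
```

View pics/c2.png

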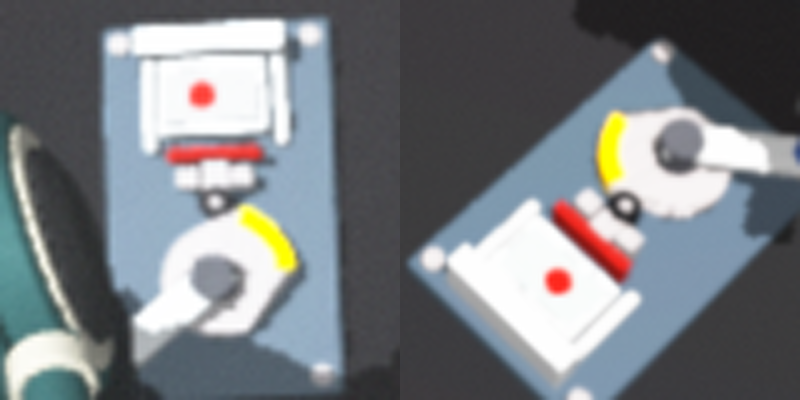

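The jaw is up by about 2 mm at 1.30 rad, with the roller touching the cam flank. Continuing.

```bash

python3 -m creep '[[255,[-1.4,-1.4,0],0.035],[255,[-1.4,-1.6,0],0.035],[255,[-1.4,-1.8,0],0.035],[255,[-1.2,-1.6,0],0.035],[255,[-1.2,-1.6,0],0.035],[255,[-1.2,-1.8,0],0.035],[255,[-1,-1.8,0],0.035],[255,[-1,-1.8,0],0.035]]' 30
python3 -c "
from h import *
look('c3')"
```

```text
time: 10.48
tool_pos: [0.4631, 0.2005, 0.0618]
tcp_rot: [0.384, 1.537, -0.377]
wrist_force: [-2.1, 8.9, 2.2]
width: 0.174
top red [245.  196.5] 16 fix xy mm [87.3  4.7]
top red [247.7 205.9] 46 fix xy mm [64.7 -1. ]
scene red [370.7 275.8] 71 fix xy mm [66.4  1.9]
scene red [364.2 284.9] 28 fix xy mm [87.9  5.8]
t 10.5833 [0.4624 0.1996 0.0617] F [-2.2  6.3  5.8] w 0.175 r 0.0605 crank 1.587
```

View pics/c3.png

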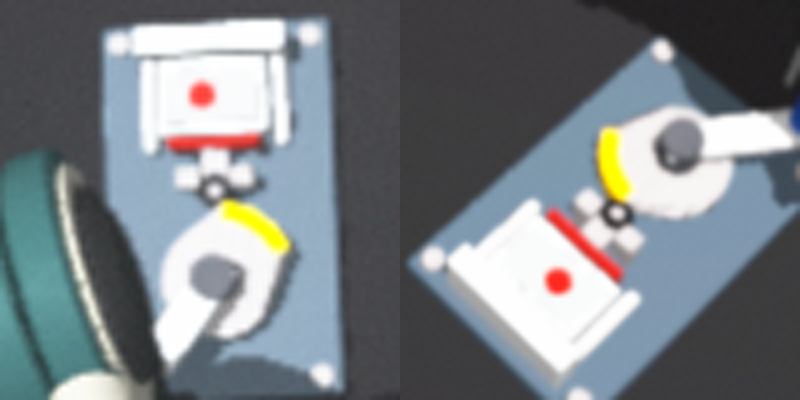

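Now the follower works: the jaw is at +8 mm and touching the carrier at 1.59 rad. The failure came later, at the dwell entry, so from here I move in very small steps and look after each.

```bash

python3 -m creep '[[255,[-0.5,-1,0],0.018],[255,[-0.5,-1,0],0.017],[255,[0,0,0],0],[255,[0,0,0],0],[255,[0,0,0],0],[255,[0,0,0],0],[255,[0,0,0],0],[255,[0,0,0],0]]' 30
python3 -c "
from h import *
look('c4')"
python3 -m creep '[[255,[-0.5,-1,0],0.018],[255,[-0.4,-0.9,0],0.017],[255,[0,0,0],0],[255,[0,0,0],0],[255,[0,0,0],0],[255,[0,0,0],0],[255,[0,0,0],0],[255,[0,0,0],0]]' 30
python3 -c "
from h import *
look('c5')"
```

```text
time: 11.25
tool_pos: [0.4614, 0.1976, 0.0617]
tcp_rot: [0.356, 1.543, -0.353]
wrist_force: [-3.7, 7.2, 5.3]
width: 0.176
top red [245.  196.5] 16 fix xy mm [87.3  4.7]
top red [246.9 205.7] 40 fix xy mm [65.3  0.9]
scene red [370.7 276. ] 66 fix xy mm [66.7  2.3]
scene red [364.2 284.9] 28 fix xy mm [87.9  5.8]
t 11.35 [0.4614 0.1976 0.0617] F [-3.5  7.6  5.3] w 0.178 r 0.0605 crank 1.624
time: 12.02
tool_pos: [0.4603, 0.1956, 0.0617]
tcp_rot: [0.328, 1.547, -0.326]
wrist_force: [-4.8, 7.5, 6.8]
width: 0.181
top red [245.  196.5] 16 fix xy mm [87.3  4.7]
top red [246.5 205.7] 42 fix xy mm [65.3  1.9]
scene red [370.7 276.1] 65 fix xy mm [67.   2.3]
scene red [364.1 285. ] 28 fix xy mm [88.2  5.8]
t 12.1167 [0.4603 0.1956 0.0617] F [-4.2  6.7  5.9] w 0.176 r 0.0605 crank 1.663
```

View pics/c4.png

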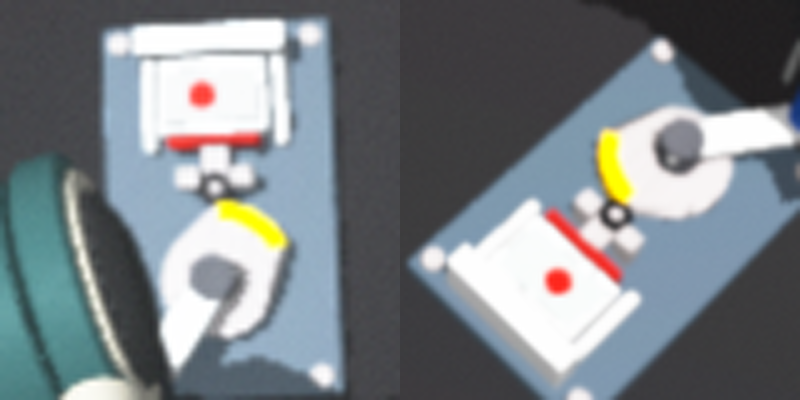

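View pics/c5.png

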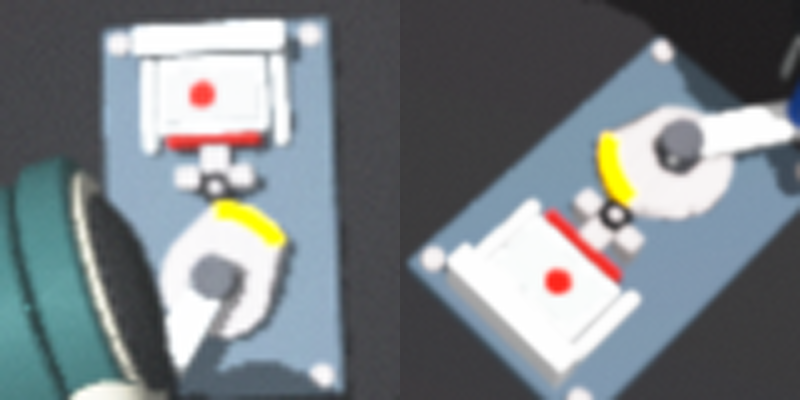

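```bash

python3 -m creep '[[255,[-0.4,-1,0],0.018],[255,[-0.4,-1,0],0.017],[255,[-0.4,-1,0],0.018],[255,[-0.4,-1,0],0.017],[255,[0,0,0],0],[255,[0,0,0],0],[255,[0,0,0],0],[255,[0,0,0],0]]' 30
python3 -c "
from h import *
look('c6')"
python3 -m creep '[[255,[-0.4,-1,0],0.018],[255,[-0.4,-1,0],0.017],[255,[0,0,0],0],[255,[0,0,0],0],[255,[0,0,0],0],[255,[0,0,0],0],[255,[0,0,0],0],[255,[0,0,0],0]]' 30
python3 -c "
from h import *
look('c7')"
```

```text
time: 12.78
tool_pos: [0.4583, 0.1912, 0.0616]
tcp_rot: [0.273, 1.556, -0.271]
wrist_force: [-5.5, 6.1, 7.0]
width: 0.176
top red [245.  196.5] 16 fix xy mm [87.3  4.7]
top red [246.5 205.7] 42 fix xy mm [65.3  1.9]
scene red [370.6 276.1] 68 fix xy mm [67.   2.3]
scene red [363.9 285. ] 30 fix xy mm [88.4  5.6]
t 12.8833 [0.4583 0.1912 0.0617] F [-5.6  5.1  7.8] w 0.177 r 0.0605 crank 1.742
time: 13.55
tool_pos: [0.4576, 0.1893, 0.0616]
tcp_rot: [0.246, 1.559, -0.244]
wrist_force: [-4.5, 6.1, 7.1]
width: 0.171
top red [245.  196.5] 16 fix xy mm [87.3  4.7]
top red [246.7 205.7] 41 fix xy mm [65.3  1.4]
scene red [370.6 276.1] 70 fix xy mm [66.9  2.2]
scene red [363.9 285. ] 30 fix xy mm [88.4  5.6]
t 13.65 [0.4576 0.1893 0.0616] F [-5.2  5.5  8. ] w 0.179 r 0.0605 crank 1.776
```

View pics/c6.png

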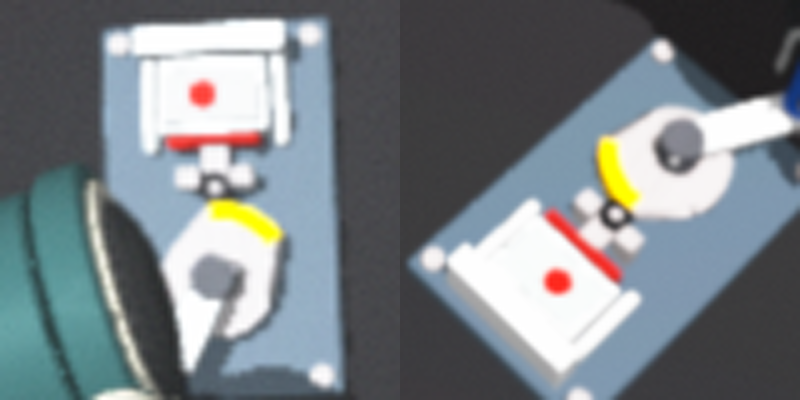

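View pics/c7.png

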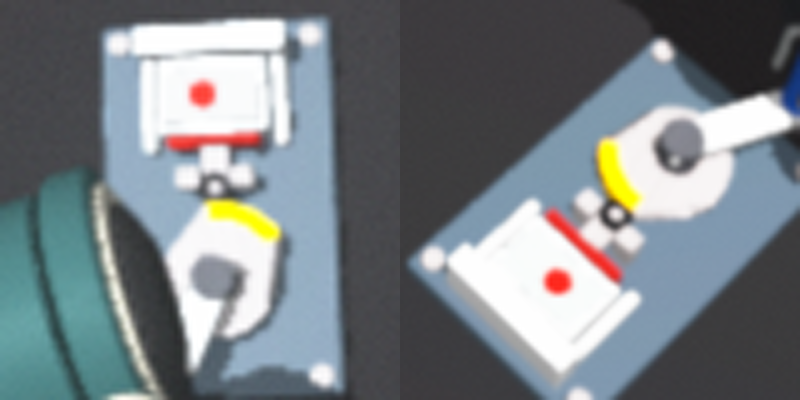

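The jaw is steady at full lift from about 1.70 to 1.78 rad, with the roller (215,186) on the yellow's leading end (208,208). I'll creep further into the dwell for margin.

```bash

python3 -m creep '[[255,[-0.3,-1.1,0],0.018],[255,[-0.3,-1,0],0.017],[255,[-0.3,-1,0],0.018],[255,[-0.3,-1,0],0.017],[255,[-0.2,-1,0],0.018],[255,[-0.3,-1,0],0.017],[255,[0,0,0],0],[255,[0,0,0],0]]' 30
python3 -c "
from h import *
look('c8')"

```

```text
time: 14.32
tool_pos: [0.4556, 0.1829, 0.0616]
tcp_rot: [0.163, 1.567, -0.162]
wrist_force: [-5.1, 5.0, 8.9]
width: 0.177
top red [245.  196.5] 16 fix xy mm [87.3  4.7]
top red [246.5 205.7] 42 fix xy mm [65.3  1.9]
scene red [370.7 276.2] 69 fix xy mm [67.   2.5]
scene red [363.9 285. ] 30 fix xy mm [88.4  5.6]
t 14.4167 [0.4556 0.1828 0.0616] F [-4.9  5.3  7.8] w 0.177 r 0.0605 crank 1.887
```

View pics/c8.png

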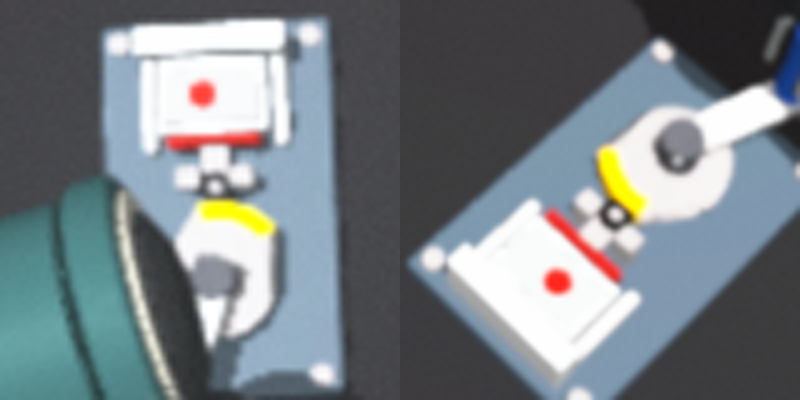

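```bash

python3 -m creep '[[255,[-0.2,-1.1,0],0.018],[255,[-0.2,-1,0],0.017],[255,[-0.2,-1.1,0],0.018],[255,[-0.1,-1,0],0.017],[255,[-0.1,-1.1,0],0.018],[255,[-0.1,-1,0],0.017],[255,[0,0,0],0],[255,[0,0,0],0]]' 30
python3 -c "
from h import *
look('c9')"

```

```text
time: 15.08
tool_pos: [0.4544, 0.1765, 0.0616]
tcp_rot: [0.08, 1.572, -0.079]
wrist_force: [-6.2, 4.0, 8.8]
width: 0.176
top red [245.  196.5] 16 fix xy mm [87.3  4.7]
top red [246.5 205.7] 42 fix xy mm [65.3  1.9]
scene red [370.7 276.2] 69 fix xy mm [67.   2.5]
scene red [363.9 285. ] 30 fix xy mm [88.4  5.6]
t 15.1833 [0.4545 0.1764 0.0616] F [-6.6  4.3  9.6] w 0.178 r 0.0605 crank 1.995
```

View pics/c9.png

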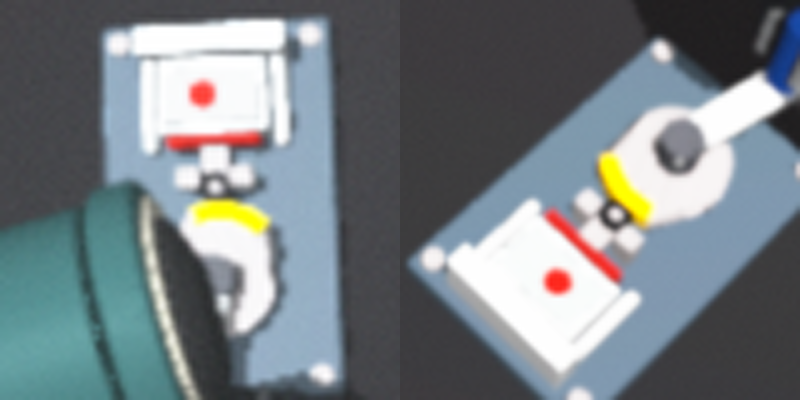

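At about 2.0 rad the jaw and carrier hold steady at full lift, which is well inside the dwell. I open the gripper and look.

```bash

python3 -m creep '[[200,[0,0,0],0],[160,[0,0,0],0],[100,[0,0,0],0],[50,[0,0,0],0],[0,[0,0,0],0],[0,[0,0,0],0],[0,[0,0,0],0],[0,[0,0,0],0]]' 30
python3 -c "
from h import *
look('d1')"

```

```text
time: 15.85
tool_pos: [0.4559, 0.1759, 0.0612]
tcp_rot: [0.079, 1.569, -0.079]
wrist_force: [0.1, 0.1, 0.5]
width: 0.999
top red [245.  196.5] 16 fix xy mm [87.3  4.7]
top red [246.5 205.7] 42 fix xy mm [65.3  1.9]
scene red [370.7 276.2] 69 fix xy mm [67.   2.5]
scene red [363.9 285. ] 30 fix xy mm [88.4  5.6]
t 15.95 [0.4559 0.176  0.0613] F [0.3 0.  0.6] w 1.001 r 0.059 crank 2.0
```

View pics/d1.png

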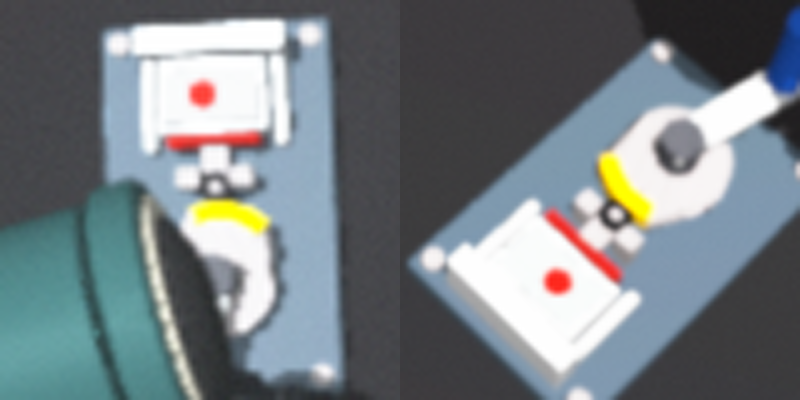

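The gripper is open (width 1.0), wrist force is about zero, and the jaw and carrier have not moved. I retract straight up.

```bash

python3 -m creep '[[0,[0,0,10],0],[0,[0,0,18],0],[0,[0,0,18],0],[0,[0,0,18],0],[0,[0,0,18],0],[0,[0,0,18],0],[0,[0,0,18],0],[0,[0,0,10],0]]' 30
python3 -m creep '[[0,[-8,25,8],0],[0,[-8,25,8],0],[0,[-8,25,8],0],[0,[-8,25,8],0],[0,[-8,25,8],0],[0,[-8,25,8],0],[0,[0,0,0],0],[0,[0,0,0],0]]' 30
python3 -c "
from h import *
look('d2')"

```

```text
time: 16.62
tool_pos: [0.4571, 0.1764, 0.1925]
tcp_rot: [0.08, 1.565, -0.078]
wrist_force: [0.7, 1.0, 0.7]
width: 0.996
time: 17.28
tool_pos: [0.4076, 0.3271, 0.238]
tcp_rot: [0.077, 1.568, -0.077]
wrist_force: [0.2, 0.2, -0.3]
width: 1.003
top red [245.  196.5] 16 fix xy mm [87.3  4.7]
top red [246.7 205.7] 41 fix xy mm [65.3  1.4]
scene red [370.6 276.1] 68 fix xy mm [67.   2.3]
scene red [363.9 285. ] 30 fix xy mm [88.4  5.6]
t 17.3833 [0.4076 0.3253 0.2369] F [0.3 0.4 1. ] w 0.999 r 0.1895 crank 1.15
```

View pics/d2.png

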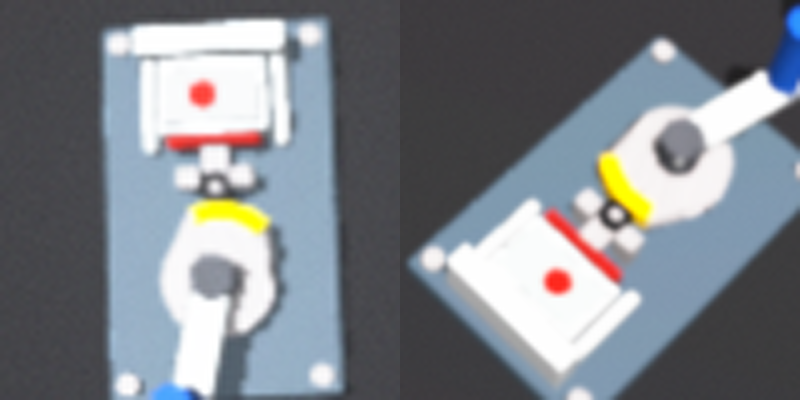

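The roller (215,186) rests on the yellow dwell, which spans 195–270 in the crop. The jaw is against the carrier, the carrier is at the stop, and the robot is clear, so I hand the job in.

```bash
python3 -c "
from workcell import *
print(finish_job())"
```

```text
the job is handed in; nothing more can be done
None
```

The carrier is pushed up to the end stop. I gripped the blue handle of the loaded (left) fixture and turned its crank counter-clockwise from about 0.52 to 2.0 rad. Then I let go, retracted clear and handed the job in at about 17.4 s; the hand-in reports no verdict.

**First pass failed:** I turned to about 2.17 rad at 0.84 rad/s, and that pass did push the carrier about 8 mm up. The pictures then showed the follower dropped back by about 8 mm under the cam's edge, for a reason I did not establish. I turned the crank back to 0.76 rad, still holding the handle. The second turn ran at half speed, slower still once on the dwell, with a look after each step. On that pass the follower rose properly and stayed up.

**Last checks, after release and retraction:**
- **Roller and jaw:** the roller sits on the yellow dwell, and the jaw touches the carrier.
- **Jaw travel:** it measured about 8.6 mm in the top view. That is below the nominal 10 mm, but it stayed the same from about 1.70 rad through release, and the pixels resolve only about 2 mm.
- **Carrier:** the red spot is at x = 87.3 mm (top) and 88.4 mm (scene), against 88 mm nominal for the carrier's origin. It moved 7.6 to 8.7 mm and rests against the jaw, close to the end stop.
- **Robot:** the gripper is open and wrist force is about zero.
- **Empty fixture:** I did not go near its crank.

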